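# Fetch the box-section piece from the drawer and check its height on the gauge

### The arm

A 7-joint arm with a two-finger parallel gripper is mounted at the origin on the work surface. World frame = base frame: x ahead of the robot, y to its left, z up, the work surface at z = 0. Lengths are in mm, angles in rad, forces in N, time in s.
With the tool pointing down it reaches from about 425 to 875 mm from the base axis. Payload 9.9 kg.
Tool frame: the origin (TCP) lies at the very end of the fingers, on their centre line; the grasp point (between the pads) lies env.tcp_to_grasp behind it (env.tcp_to_grasp is the distance from the TCP to the grasp point, in mm); z points along the fingers, y is the line along which they close (so a half turn about z gives the same grasp; the last joint's range is limited). The gripper opens to 85 mm and grips with 20 to 120 N. Pads are 22 mm wide; open, the fingers measure 114 mm over their backs; the gripper's body (76 mm by 85 mm) begins 54 mm behind the grasp point. The pads swing forward as they close: fully open they stand 13 mm farther back than shut.
Start: joints at [1.118, 0.576, 0.025, 1.437, -0.015, 1.129, -0.057], TCP at [243.339, -629.614, 207.889] pointing down, gripper open.
Joint ranges: [-2.76, 2.76], [-0.34, 2.15], [-1.52, 1.57], [0.19, 2.46], [-1.09, 4.23], [0.17, 1.99], [-2.82, 2.82]. Speed limits (rad/s): [2.22, 2.22, 3.01, 3.01, 3.14, 3.14, 3.14].

### API

Orientations are given as a unit quaternion [w, x, y, z].
In Python, from plant import readout, cams, workorder, env gives the robot as it stands.
- The arm moves only by the tool play_rows, never from a script. Its argument "targets" is one flat list of numbers, 6 for each row, row after row: the shift along the tool's x, y, z in m, then the turn, a rotation vector about the tool's x, y, z in rad. A call has 1 to 20 rows; each row shifts and turns the commanded pose from where the row before left it, along the tool's axes as they then stand; what a row does not reach is not made up. A row lasts 1/10 s, in which the tool goes at most 50 mm and 8.59 degrees, less where a joint would pass 70% of its speed; a pose out of reach is approached as far as the arm can. A call with a gripper value outside its range is refused whole. "jaw" is the finger opening in m, from 0 to 0.0854, set as the call begins (left out, the last holds). The fingers move at their own pace and stop on an object; "grip_force" is the grip in N (left out, the last holds). Time passes only in rows, so rows that do not move let the fingers close. It gives the time, the measured TCP pose, the force, the opening and the grip force at its end, in the units of the state.
- readout.sense(): the state, without advancing time (a new reading comes with each control period).
- cams.grab_frame(name): name is "scene" or "top"; returns the picture (384x512x3 uint8, red, green, blue); there is no depth.
- cams.camera_model(name): a dict with "mtx" (3x3 intrinsics, pixels), "D" ([k1, k2, p1, p2, k3] as OpenCV has them; the pictures are not rectified), "xyz" and "rotation" of the camera in the world. Camera axes: x right, y up, looking along -z (the intrinsics and any distortion apply to the point x, -y, -z); pixel columns grow to the right and rows downward; lengths in mm; the calibration is good to about 2 mm. A picture is of the moment at which its call begins. camera_model takes no time and is no camera call.
- workorder.finish_job(): hands the job in; it is judged then, once.
The state is a dict: "clock": time; "joints": joint angles; "joint_velocities": joint speeds; "tau": joint torques, N m; "ee_pos": TCP position; "tool_rot": TCP orientation; "wrist_force": force on the tool from outside, world axes, zero at the start; "moment": the same for the moment, N m; "opening": opening from 0.0 (shut) to 1.0 (fully open); "gripper_force": force on a finger pad.
Only numpy, scipy, OpenCV 4.12 (cv2) and the standard library are available. Lean on these libraries where they do the work, as an engineer would, in place of code of your own. Each camera call takes 0.05 s, during which the arm holds its last target. There are 200 camera calls.

### The job

Stand the red spray can, which is in the drawer's way, upright on the yellow mat, then pull the tool chest's top drawer out to its stop without it bumping the can. Take the aluminium box-section piece out of the drawer, lay it flat on the height gauge's base under the raised foot and let go of it, then lower the foot until it rests on the piece and the gauge reads its height. Leave the drawer fully open with the wooden batten in it, the can on its mat, and the other tools where they lie.

Things in the scene. Friction and masses are not known exactly. Their poses are not given: they have to be found in the camera images.
- chest: Blue steel tool chest, 280 deep (x) x 300 wide (y) x 160 high, fixed to the bench. Origin: on the bench under the middle of its front face (the shut drawers' fronts); the front faces its own -x. Two full-width drawers one over the other, each 65 high; only the top one is used. An organiser case (130 x 240 x 46 high) is fixed on the rear of its top, from 135 behind the front face backwards.
- cab_drawer0 (a joint): Top drawer, slides along the chest's -x; 0 = shut, 0.198 m = at its stop, starts up to 15 mm ajar. Light (about 1 N friction, 4 N per m/s). Inside 258 wide; its floor is 93 above the bench, its side walls end at 138, its front panel at 148 above the bench. When it is fully open the front 190 of its inside lies free of the chest's top.
- cab_drawer0_handle (a point): Middle of the top drawer's steel bar handle, moving with the drawer: horizontal round bar 11 thick, 120 long along the chest's y, its axis 35 in front of the drawer's front panel, 122 above the bench (38 below the chest's top). Bar is carried on two thin posts 51 either side of the middle. Frame parallel to the chest's.
- gauge: Height gauge, fixed, left or right of the chest. Dark steel base plate 210 (x) x 130 (y) x 15 thick; origin: centre of its underside. Steel column, 20 diameter, top 240 high, at x = +85, y = 0, with a 50 x 50 foot block from x = +55, up to 35 high. A red slide on the column carries an arm towards the gauge's own -x; the base is open at the -x end and both sides.
- gauge_slide (a joint): Slide of the gauge, vertical: its value is the height of the foot's underside over the base plate's top in m (0 = on the plate, 0.12 = top). It starts raised (0.085 to 0.115) and stays where it is left: about 3 N from above push it down, 5 N lift it.
- foot_tip (a point): Centre of the underside of the gauge's brass foot (disc of 24 diameter, 6 thick, on a 10 thick stem), at gauge x = +15, y = 0. The arm, from 52 to 70 above this point, runs from it to the column; 38 above it up to 84 the 36 wide slide block begins at 50 behind the stem (gauge +x).
- foot_knob (a point): Centre of the flat top of the black knob (32 diameter, 18 high) on the arm's end, straight above the foot, 90 above foot_tip: push here, from above, to lower the foot.
- piece: Bare aluminium square box section, 130 long (x) x 40 x 40, walls 3, open at both ends, about 0.17 kg. Origin: centre of its underside. Starts lying in the top drawer, roughly along the drawer's travel, on the left or right half.
- batten: Dark wooden batten, 130 long (x) x 30 x 30; origin: centre of its underside. Lies beside the piece in the drawer; it is to stay there.
- can: Red spray can with white band and white cap, 56 diameter, 150 high overall (cylindrical to 116; cap of 44 diameter from 122 up), about 0.25 kg, standing on the bench in front of the top drawer, in its way. Origin: centre of its underside.
- mat: Yellow square mat, 130 x 130 x 4 thick, fixed on the bench on the other side from the gauge. Origin: centre of its underside.
- tape: Orange tape measure, 75 x 40 x 60 high, standing on the bench before the chest, low enough for the drawer to pass over it; origin: centre of its underside. To be left alone.
- pliers: Pliers with a red and a yellow grip, 180 long (x) x 60 x 16 high, lying on the bench across the robot's front; origin: centre, underside. To be left alone.
- drill: Green cordless drill standing on its battery, 175 (x) x 75 x 196 high; origin: centre of the battery's underside. To be left alone.
- oil: Blue bottle with red cap, 66 diameter, 190 high, standing; origin: centre of its underside. To be left alone.
- screwdriver: Red-handled screwdriver, 200 long (x), 26 thick, lying; origin: its middle, underside. To be left alone.
- hammer: Orange-handled hammer, 260 long (x), head 90 across at +x, 26 thick, lying; origin: middle of its length, underside. To be left alone.

How it is judged:
By the outcome, as a careful person would: the job done as asked, in the order asked, and still so for the second after the job is handed in, with the robot touching nothing.
It also fails if it takes over 72 s, if anything falls off the work surface, if the arm or the gripper's body presses on something with over 40 N, if the wrist force passes 120 N, or if a joint passes its speed limit or range.

## Working session

There is one attempt and no reset: what is moved stays moved. The work goes in short steps, Python scripts to look and compute and a tool call to move; the robot and the scene stay as the last step left them, time stands still between calls to the robot, and variables do not carry over. Pictures are saved under pics/ and viewed, at most 10 in all, crops included, and the job is handed in when it is done.

Besides the shell and the picture viewer there is one more tool, called after "Call:" as a command line: name --argument value ..., lists and objects as JSON in quotes. play_rows: Moves the arm, as the interface text tells. Its arguments: {"type":"object","properties":{"targets":{"type":"array","items":{"type":"number"}},"jaw":{"type":"number"},"grip_force":{"type":"number"}},"required":["targets"]}

```bash
ls; mkdir -p pics; python3 - <<'E'
from plant import readout,cams,env
import cv2,numpy as np
for n in("scene","top"):
    im=cams.grab_frame(n); cv2.imwrite(f"pics/{n}0.png",im[...,::-1])
    m=cams.camera_model(n); print(n,m)
print(env.tcp_to_grasp, readout.sense())
a=[cv2.imread(f"pics/{n}0.png") for n in("scene","top")]
for n,i in zip(("scene","top"),a): cv2.imwrite(f"pics/{n}0b.png",cv2.resize(i,(800,600),interpolation=cv2.INTER_CUBIC))
E
```

```text
pics
scene {'mtx': array([[373.70565191,   0.        , 259.88182683],
       [  0.        , 373.70565191, 185.85487394],
       [  0.        ,   0.        ,   1.        ]]), 'D': array([-0.04693669,  0.        ,  0.        ,  0.        ,  0.        ]), 'xyz': array([1053.39843674,  430.68049664, 1154.55221572]), 'rotation': array([0.38078987, 0.10594177, 0.24429397, 0.88549188])}
top {'mtx': array([[448.42541984,   0.        , 254.81861993],
       [  0.        , 448.42541984, 193.77718048],
       [  0.        ,   0.        ,   1.        ]]), 'D': array([-0.135432,  0.      ,  0.      ,  0.      ,  0.      ]), 'xyz': array([ 3.55943641e+02, -1.21273934e+00,  1.89721210e+03]), 'rotation': array([-0.70217927, -0.050558  ,  0.04624034,  0.70869598])}
18.700000000000003 {'clock': 0.1, 'joints': array([ 1.1181549 ,  0.57645506,  0.02485374,  1.43783701, -0.01499748,
        1.12896793, -0.05651866]), 'joint_velocities': array([-6.66523679e-04, -2.03957250e-04,  7.57764036e-05, -3.19911142e-03,
       -7.66561231e-04,  9.04937246e-05, -8.83935772e-04]), 'tau': array([ 4.02219026e-03, -7.67302752e+01,  2.25733459e+00, -2.86606926e+01,
        1.58032123e-02,  8.64136848e-03,  3.86375177e-05]), 'ee_pos': array([ 243.20460202, -629.1960326 ,  207.11973002]), 'tool_rot': array([-7.20142232e-04,  9.83041513e-01,  1.83381661e-01, -1.75924341e-04]), 'wrist_force': array([-0.0578428 ,  0.12943136, -0.41156573]), 'moment': array([ 0.06548875, -0.01372984, -0.01117909]), 'gripper_force': 0.0, 'opening': 1.001023560190935}
```

View pics/scene0b.png

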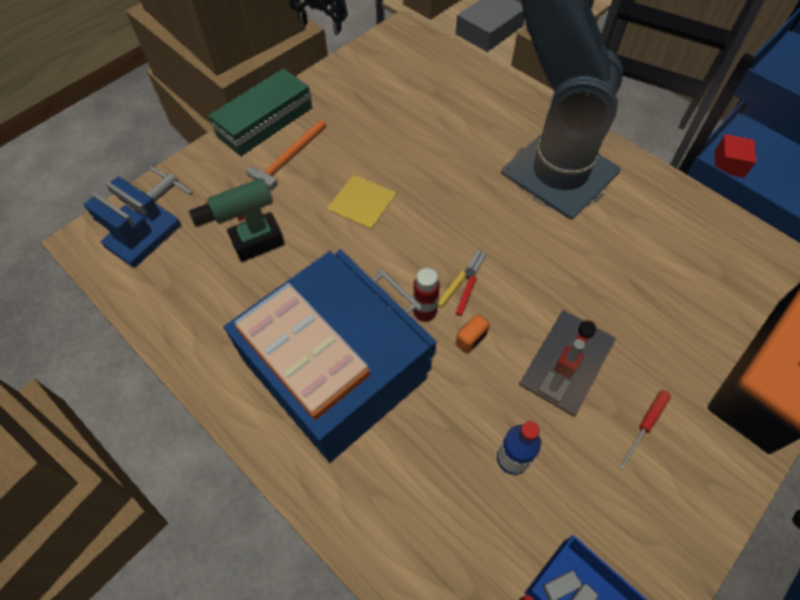

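View pics/top0b.png

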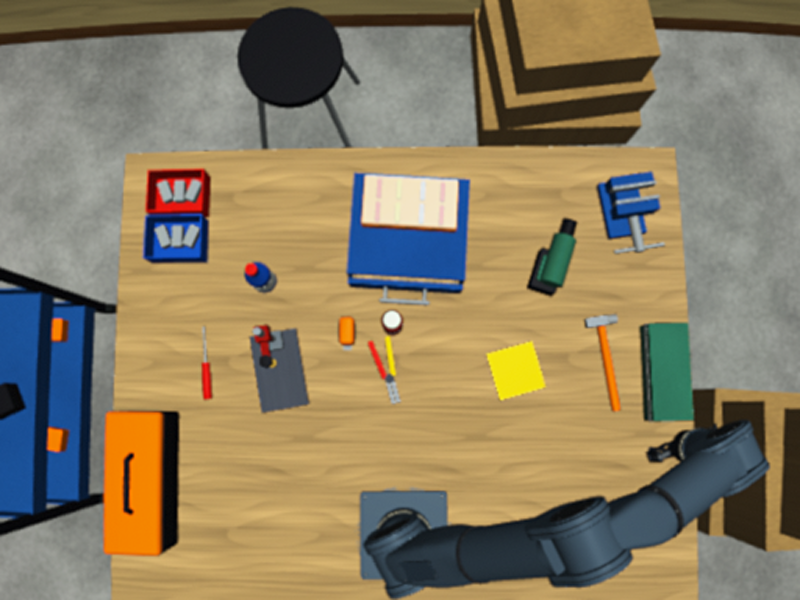

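The scene view (800 px) shows the can at (427,293), the mat at (362,202), the gauge at (567,360) and the chest handle at (400,290). In the top view the cap is at (391,321), the mat at (517,371), the gauge base about (280,370) with its column toward +x, and the handle bar at (405,300).

```bash
cat > h.py <<'E'
import cv2,numpy as np
from scipy.spatial.transform import Rotation as R
from plant import readout,cams,env,workorder
def grab(n): return cams.grab_frame(n)
def rot(q): return R.from_quat(np.r_[q[1:],q[0]])
def ray(n,uv):
    m=cams.camera_model(n)
    p=cv2.undistortPoints(np.float64(uv).reshape(-1,1,2),m["mtx"],m["D"]).reshape(-1,2)
    return m["xyz"],rot(m["rotation"]).apply(np.c_[p[:,0],-p[:,1],-np.ones(len(p))])
def onz(n,uv,z):
    o,d=ray(n,uv); return o+d*((z-o[2])/d[:,2])[:,None]
def proj(n,X):
    m=cams.camera_model(n); c=rot(m["rotation"]).inv().apply(np.reshape(X,(-1,3))-m["xyz"])*[1,-1,-1]
    return cv2.projectPoints(c,np.zeros(3),np.zeros(3),m["mtx"],m["D"])[0].reshape(-1,2)
def tri(u1,u2):
    o1,d1=ray("scene",u1);o2,d2=ray("top",u2);d1=d1[0];d2=d2[0]
    s=np.linalg.lstsq(np.c_[d1,-d2],o2-o1,rcond=None)[0]
    a=o1+s[0]*d1;b=o2+s[1]*d2
    return (a+b)/2,np.linalg.norm(a-b)
def blobs(im,lo,hi,box,amin=15):
    h=cv2.cvtColor(im,cv2.COLOR_RGB2HSV); m=cv2.inRange(h,np.array(lo),np.array(hi))
    k=np.zeros_like(m); x0,y0,x1,y1=box; k[y0:y1,x0:x1]=m[y0:y1,x0:x1]
    cs=[c for c in cv2.findContours(k,cv2.RETR_EXTERNAL,cv2.CHAIN_APPROX_NONE)[0] if cv2.contourArea(c)>=amin]
    return sorted(cs,key=cv2.contourArea,reverse=True)
def cen(c):
    M=cv2.moments(c); return [M["m10"]/M["m00"],M["m01"]/M["m00"]]
E
python3 - <<'E'
from h import *
np.set_printoptions(precision=1,suppress=True)
T=cv2.imread("pics/top0.png")[...,::-1].copy();S=cv2.imread("pics/scene0.png")[...,::-1].copy()
def show(t,n,im,lo,hi,box,z):
    for c in blobs(im,lo,hi,box)[:3]:
        P=onz(n,c.reshape(-1,2),z); r=cv2.minAreaRect(np.float32(P[:,:2]))
        print(t,n,cv2.contourArea(c),np.array(cen(c)),"rect",np.array(r[0]),np.array(r[1]),round(r[2],1),"cen",onz(n,cen(c),z)[0,:2])
show("mat","top",T,(20,150,120),(35,255,255),(300,200,370,270),4)
show("mat","scene",S,(20,120,80),(35,255,255),(200,100,260,150),4)
show("cap","top",T,(0,0,150),(180,70,255),(235,190,265,220),150)
show("cap","scene",S,(0,0,120),(180,90,255),(260,165,285,190),150)
show("base","top",T,(0,0,20),(180,110,110),(155,205,205,270),15)
show("chest","top",T,(105,120,30),(125,255,255),(215,105,305,192),160)
show("handle","top",T,(0,0,90),(180,60,255),(238,182,280,197),122)
cv2.imwrite("pics/z1.png",np.vstack([cv2.resize(T[175:270,155:275,::-1],(800,600),interpolation=cv2.INTER_CUBIC)]))
cv2.imwrite("pics/z2.png",cv2.resize(S[145:265,240:400,::-1],(800,600),interpolation=cv2.INTER_CUBIC))
E
```

```text
mat top 937.0 [329.9 236.7] rect [ 431.3 -306.4] [133.4 133.9] 15.1 cen [ 430.9 -306.1]
mat scene 842.0 [231.1 128.4] rect [ 436.9 -307.4] [135.2 134.1] 15.3 cen [ 438.5 -305.7]
cap top 89.0 [250.4 204. ] rect [556.6  25.7] [43.2 39.5] 89.5 cen [556.5  25.9]
cap top 28.0 [253.3 191.7] rect [605.4  13.4] [83.   9.1] 85.0 cen [605.2  14.5]
cap scene 124.0 [273.  176.4] rect [561.9  25. ] [41.4 44.7] 43.5 cen [561.8  24.7]
base top 1210.0 [179.3 239.3] rect [438.6 333.8] [209.4 128.1] 10.5 cen [425.3 328.5]
chest top 3006.0 [260.3 161.6] rect [778.5 -17.9] [294.9 293. ] 85.9 cen [723.5 -14.6]
handle top 86.5 [258.  191.1] rect [620.4  -7.3] [124.5  40.7] 85.6 cen [611.4  -4.4]
```

View pics/z1.png

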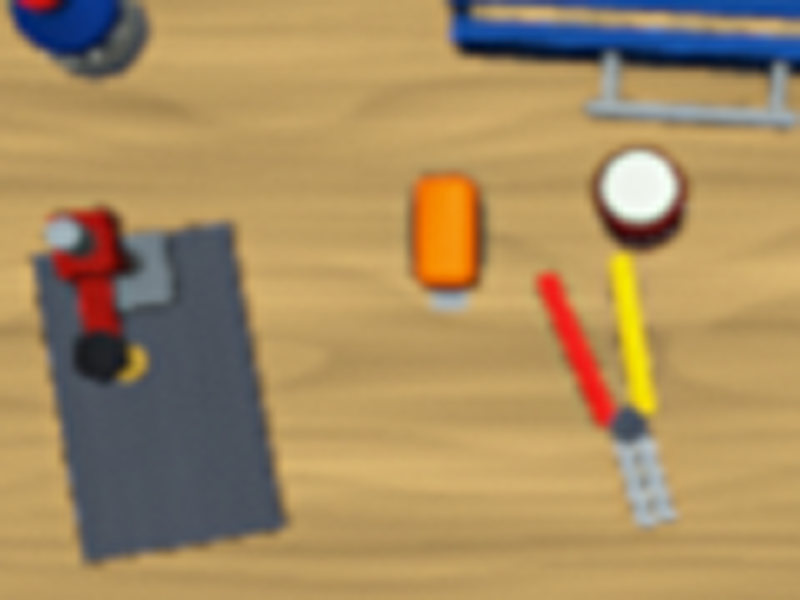

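View pics/z2.png

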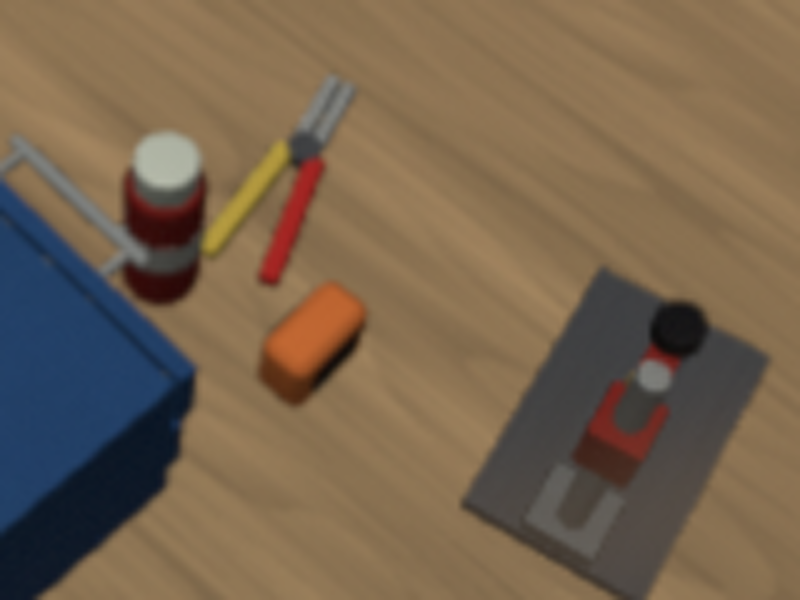

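The top crop shows the bar's left end at (590,108), the knob at (100,357), the column top at (68,235) and the cap at (640,186). In the scene crop the bar runs from (18,143) to (145,255), the knob is at (679,325) and the column top at (655,376).

```bash
python3 - <<'E'
from h import *
np.set_printoptions(precision=1,suppress=True)
T=cv2.imread("pics/top0.png")[...,::-1].copy();S=cv2.imread("pics/scene0.png")[...,::-1].copy()
print("mat tri",tri([231.1,128.4],[329.9,236.7]),"can",tri([273,176.4],[250.4,204]))
k2=[170,228.55];k1=[375.7,209.8]
P,e=tri(k1,k2);print("knob",P,e)
print("col",tri([371,220.2],[165.2,210.25]),onz("top",[165.2,210.25],240),onz("scene",[371,220.2],240))
def corners(n,im,lo,hi,box):
    c=blobs(im,lo,hi,box)[0]; return cv2.approxPolyDP(cv2.convexHull(c),4,True).reshape(-1,2)
for n,im,b in(("top",T,(155,205,205,270)),("scene",S,(330,190,398,270))):
    q=corners(n,im,(0,0,20),(180,110,110),b);X=onz(n,q,15)
    c=blobs(im,(0,0,20),(180,110,110),b)[0];r=cv2.minAreaRect(np.float32(onz(n,c.reshape(-1,2),15)[:,:2]))
    print("base",n,X[:,:2].tolist(),r)
# handle: bottom-most bright grey pixel per column in top
h=cv2.cvtColor(T,cv2.COLOR_RGB2HSV);g=cv2.inRange(h,np.array((0,0,90)),np.array((180,70,255)))[186:198,240:278]
ys,xs=np.nonzero(g);print((g>0).astype(int))
pts=[]
for x in range(g.shape[1]):
    yy=np.nonzero(g[:,x])[0]
    if len(yy): pts.append((x+240,yy.max()+186-.5))
X=onz("top",pts,122);f=np.polyfit(X[:,1],X[:,0],1);print("bar x=%.4f*y+%.1f"%tuple(f),X[0],X[-1])
print("bar scene",onz("scene",[[243.6,173.6],[269,196]],122))
E
```

```text
mat tri (array([ 432.7, -309.3,   -4.4]), np.float64(4.509610308335758)) can (array([558.3,  24.5, 145. ]), np.float64(4.001748492284932))
knob [459.9 334.9 188.9] 1.2109064519283232
col (array([525.1, 346.7, 235.6]), np.float64(4.988475355395191)) [[525.6 343.4 240. ]] [[526.4 349.3 240. ]]
base top [[544.6131523518144, 288.36304604542414], [351.0444808824659, 253.20700066573954], [326.3178999754768, 375.39915877368225], [524.2397881945119, 412.18295465269705]] ((438.610595703125, 333.84783935546875), (209.43141174316406, 128.12217712402344), 10.508573532104492)
base scene [[352.08204416600927, 251.52371189617105], [331.6246108506116, 375.3042320373796], [538.4980888505554, 412.91366155320065], [561.3025341973623, 290.08862795022685]] ((442.01300048828125, 332.16473388671875), (224.28086853027344, 131.19732666015625), 10.364453315734863)
[[0 0 0 0 0 1 1 1 0 0 0 0 0 0 0 0 0 0 0 0 0 0 0 0 0 0 0 0 0 0 0 1 1 0 0 0
  0 0]
 [0 0 0 0 0 1 1 1 0 0 0 0 0 0 0 0 0 0 0 0 0 0 0 0 0 0 0 0 0 0 1 1 1 0 0 0
  0 0]
 [0 0 0 0 0 1 1 1 0 0 0 0 0 0 0 0 0 0 0 0 0 0 0 0 0 0 0 0 0 0 1 1 1 0 0 0
  0 0]
 [0 0 0 0 0 1 1 1 0 0 0 0 0 0 0 0 0 0 0 0 0 0 0 0 0 0 0 0 0 0 1 1 1 0 0 0
  0 0]
 [0 0 0 0 0 1 1 1 0 0 0 0 0 0 0 0 0 0 0 0 0 0 0 0 0 0 0 0 0 0 1 1 1 0 0 0
  0 0]
 [0 0 0 1 1 1 1 1 1 1 1 1 1 1 1 1 1 1 1 1 0 0 0 0 0 0 0 0 0 0 1 1 1 0 0 0
  0 0]
 [0 0 0 1 1 1 1 1 1 1 1 1 1 1 1 1 1 1 1 1 1 1 1 1 1 1 1 1 1 1 1 1 1 1 0 0
  0 0]
 [0 0 0 0 1 1 1 1 1 1 1 1 1 1 1 1 1 1 1 1 1 1 1 1 1 1 1 1 1 1 1 1 1 1 1 0
  0 0]
 [0 0 0 0 0 0 0 0 0 0 0 0 0 0 0 0 0 0 1 1 1 1 1 1 1 1 1 1 1 1 1 1 1 1 1 0
  0 0]
 [0 0 0 0 0 0 0 0 0 0 0 0 0 0 0 0 0 0 0 0 0 0 0 0 0 0 0 0 0 0 0 0 0 0 0 0
  0 0]
 [0 0 0 0 0 0 0 0 0 0 0 0 0 0 0 0 0 0 0 0 0 0 0 0 0 0 0 0 0 0 0 0 0 0 0 0
  0 0]
 [0 0 0 0 0 0 0 0 0 0 0 0 0 0 0 0 0 0 0 0 0 0 0 0 0 0 0 0 0 0 0 0 0 0 0 0
  0 0]]
bar x=0.0627*y+604.1 [610.4  55.8 122. ] [601.1 -68.1 122. ]
bar scene [[606.6 -63.8 122. ]
 [611.1  53.9 122. ]]
```

Call:
play_rows --targets '[0,0,-0.014,0,0,0.1227,0,0,-0.014,0,0,0.1227,0,0,0,0,0,0.1227,0.01,-0.02,0,0,0,0,0.0197,-0.0409,0,0,0,0,0.0197,-0.0409,0,0,0,0,0.0197,-0.0409,0,0,0,0,0.0197,-0.0409,0,0,0,0,0.0197,-0.0409,0,0,0,0,0.0197,-0.0409,0,0,0,0,0.0197,-0.0409,0,0,0,0,0.0197,-0.0409,0,0,0,0,0.0197,-0.0409,0,0,0,0,0.0197,-0.0409,0,0,0,0,0.0197,-0.0409,0,0,0,0,0.0197,-0.0409,0,0,0,0,0.0197,-0.0409,0,0,0,0,0.0197,-0.0409,0,0,0,0,0.0197,-0.0409,0,0,0,0,0.01,-0.02,0,0,0,0]' --jaw 0.0854

```text
clock: 2.1
ee_pos: [559.3, 28.9, 235.5]
tool_rot: [-0.001, 1.0, 0.003, -0.0]
wrist_force: [-0.1, 0.4, 0.0]
opening: 1.0
gripper_force: 0.0
```

Call:
play_rows --targets '[0,0.003,0.01,0,0,0,0,0,0.024,0,0,0,0,0,0.024,0,0,0,0,0,0.024,0,0,0,0,0,0.024,0,0,0,0,0,0.024,0,0,0,0,0,0.015,0,0,0,0,0,0.006,0,0,0,0,0,0,0,0,0]'

```text
clock: 3.0
ee_pos: [557.6, 20.3, 84.1]
tool_rot: [0.0, 1.0, -0.0, -0.001]
wrist_force: [0.8, 0.3, -0.7]
opening: 1.004
gripper_force: 0.0
```

Call:
play_rows --targets '[0,0,0,0,0,0,0,0,0,0,0,0,0,0,0,0,0,0,0,0,0,0,0,0,0,0,0,0,0,0,0,0,0,0,0,0]' --jaw 0.04 --grip_force 40

```text
clock: 3.6
ee_pos: [559.5, 21.3, 86.4]
tool_rot: [-0.0, 1.0, 0.0, 0.001]
wrist_force: [-0.6, 0.3, 6.7]
opening: 0.621
gripper_force: 40.6
```

Call:
play_rows --targets '[0,0,-0.015,0,0,0,0,0,-0.025,0,0,0,-0.0035,0.008,-0.01,0,0,0,-0.0065,0.018,0,0,0,0,-0.0105,0.0276,0,0,0,0,-0.0105,0.0276,0,0,0,0,-0.0105,0.0276,0,0,0,0,-0.0105,0.0276,0,0,0,0,-0.0105,0.0276,0,0,0,0,-0.0105,0.0276,0,0,0,0,-0.0105,0.0276,0,0,0,0,-0.0105,0.0276,0,0,0,0,-0.0105,0.0276,0,0,0,0,-0.0105,0.0276,0,0,0,0,-0.0065,0.018,0,0,0,0,-0.0035,0.008,0,0,0,0,0,0,0,0,0,0,0,0,0,0,0,0]'

```text
clock: 5.4
ee_pos: [433.9, -305.9, 134.8]
tool_rot: [-0.0, 1.0, 0.001, 0.0]
wrist_force: [1.4, 0.3, -3.0]
opening: 0.623
gripper_force: 43.0
```

Call:
play_rows --targets '[0,0,0.012,0,0,0,0,0,0.014,0,0,0,0,0,0.008,0,0,0,0,0,0.005,0,0,0,0,0,0.003,0,0,0,0,0,0.002,0,0,0,0,0,0,0,0,0]'

```text
clock: 6.1
ee_pos: [433.8, -307.0, 91.0]
tool_rot: [0.0, 1.0, 0.0, 0.0]
wrist_force: [0.3, -0.3, -2.8]
opening: 0.619
gripper_force: 43.0
```

Call:
play_rows --targets '[0,0,0.001,0,0,0,0,0,0.001,0,0,0,0,0,0,0,0,0]'

```text
clock: 6.4
ee_pos: [434.9, -307.2, 90.5]
tool_rot: [0.001, 1.0, 0.0, 0.001]
wrist_force: [-1.0, 3.9, 10.2]
opening: 0.618
gripper_force: 44.6
```

Contact. I'll release and back up.

Call:
play_rows --targets '[0,0,-0.0005,0,0,0,0,0,0,0,0,0,0,0,0,0,0,0,0,0,0,0,0,0,0,0,0,0,0,0,0,0,-0.01,0,0,0,0,0,-0.02,0,0,0,0,0,-0.03,0,0,0,0,0,-0.03,0,0,0,0,0,-0.03,0,0,0,0,0,-0.02,0,0,0]' --jaw 0.0854

```text
clock: 7.5
ee_pos: [434.0, -307.3, 232.4]
tool_rot: [0.001, 1.0, 0.0, 0.001]
wrist_force: [0.1, -0.2, 0.3]
opening: 0.999
gripper_force: 0.0
```

```bash
python3 - <<'E'
from h import *
np.set_printoptions(precision=1,suppress=True)
s=readout.sense();print(s["ee_pos"],s["tool_rot"],s["joints"])
S=grab("scene");T=grab("top")
cv2.imwrite("pics/s1.png",S[...,::-1]);cv2.imwrite("pics/t1.png",T[...,::-1])
cv2.imwrite("pics/v1.png",np.hstack([cv2.resize(S[70:220,190:340,::-1],(400,400)),cv2.resize(T[180:280,240:340+0,::-1],(400,400))]))
E
```

```text
[ 434.  -307.3  232.4] [0. 1. 0. 0.] [ 0.6  0.3 -0.1  1.8  0.   1.  -1.1]
```

View pics/v1.png

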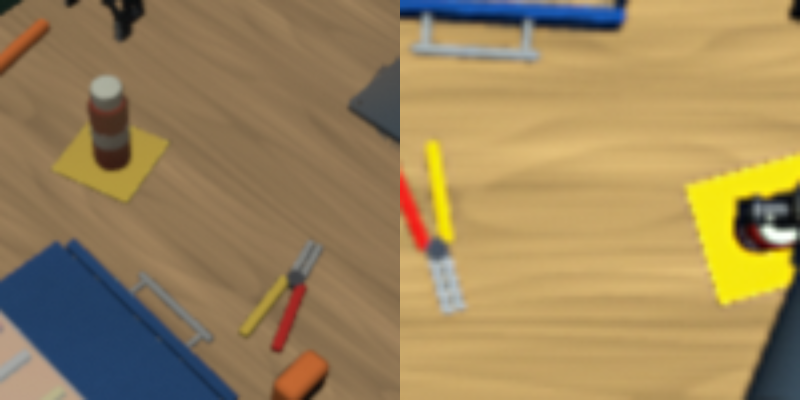

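The can stands upright in the middle of the mat, and the handle is clear at crop positions (413,50) to (537,55). Next is the handle.

Call:
play_rows --targets '[0.0096,-0.0167,0,0,0,0,0.0191,-0.0334,0,0,0,0,0.0191,-0.0334,0,0,0,0,0.0191,-0.0334,0,0,0,0,0.0191,-0.0334,0,0,0,0,0.0191,-0.0334,0,0,0,0,0.0191,-0.0334,0,0,0,0,0.0191,-0.0334,0,0,0,0,0.0191,-0.0334,0,0,0,0,0.0096,-0.0167,0,0,0,-0.1,0,0,0,0,0,-0.14,0,0,0,0,0,-0.14,0,0,0,0,0,-0.14,0,0,0,0,0,-0.14,0,0,0,0,0,-0.14,0,0,0,0,0,-0.14,0,0,0,0,0,-0.14,0,0,0,0,0,-0.14,0,0,0,0,0,-0.14,0,0,0,0,0,-0.14]' --jaw 0.03

```text
clock: 9.6
ee_pos: [604.9, -6.4, 228.9]
tool_rot: [-0.0, 0.729, 0.684, -0.0]
wrist_force: [-1.1, -0.5, -1.0]
opening: 0.35
gripper_force: 0.0
```

Call:
play_rows --targets '[0,0,0,0,0,0,0,0,0,0,0,0]'

```text
clock: 9.8
ee_pos: [605.1, -6.5, 229.0]
tool_rot: [-0.0, 0.733, 0.68, -0.0]
wrist_force: [0.9, 0.2, 0.3]
opening: 0.349
gripper_force: 0.0
```

```bash
python3 - <<'E'
from h import *
np.set_printoptions(precision=2,suppress=True)
s=readout.sense();print(s["ee_pos"],s["joints"],s["opening"])
t=rot(s["tool_rot"]);d=np.array([605.5,-6,103])-s["ee_pos"];print(t.as_matrix(),t.inv().apply(d))
E
```

```text
[605.12  -6.5  229.01] [ 0.26  0.49 -0.51  1.59  0.25  1.14 -0.39] 0.3489396979539996
[[ 0.07  1.   -0.  ]
 [ 1.   -0.07  0.  ]
 [ 0.   -0.   -1.  ]] [  0.51   0.45 126.01]
```

Call:
play_rows --targets '[0,0,0.018,0,0,0,0,0,0.025,0,0,0,0,0,0.02,0,0,0,0,0,0.015,0,0,0,0,0,0.012,0,0,0,0,0,0.012,0,0,0,0,0,0.012,0,0,0,0,0,0.012,0,0,0,0,0,0,0,0,0]'

```text
clock: 10.7
ee_pos: [604.5, -6.4, 101.7]
tool_rot: [-0.001, 0.732, 0.682, -0.001]
wrist_force: [0.7, -0.5, 0.6]
opening: 0.35
gripper_force: 0.0
```

Call:
play_rows --targets '[0,0,0,0,0,0,0,0,0,0,0,0,0,0,0,0,0,0,0,0,0,0,0,0,0,0,0,0,0,0]' --jaw 0.0 --grip_force 30

```text
clock: 11.2
ee_pos: [606.0, -6.2, 104.1]
tool_rot: [0.0, 0.731, 0.682, 0.001]
wrist_force: [0.1, -0.1, 6.7]
opening: -0.002
gripper_force: 2.9
```

The jaws shut fully, so they missed the bar. I'll look.

```bash
python3 - <<'E'
from h import *
S=grab("scene");T=grab("top")
cv2.imwrite("pics/s2.png",S[...,::-1]);cv2.imwrite("pics/t2.png",T[...,::-1])
s=readout.sense();print(proj("scene",s["ee_pos"]),proj("top",s["ee_pos"]))
cv2.imwrite("pics/v2.png",np.hstack([cv2.resize(S[130:230,210:310,::-1],(400,400),interpolation=2),cv2.resize(T[130:230,210:310,::-1],(400,400),interpolation=2)]))
E
```

```text
[[256.43978071 186.66230377]] [[258.4866711  193.05034658]]
```

View pics/v2.png

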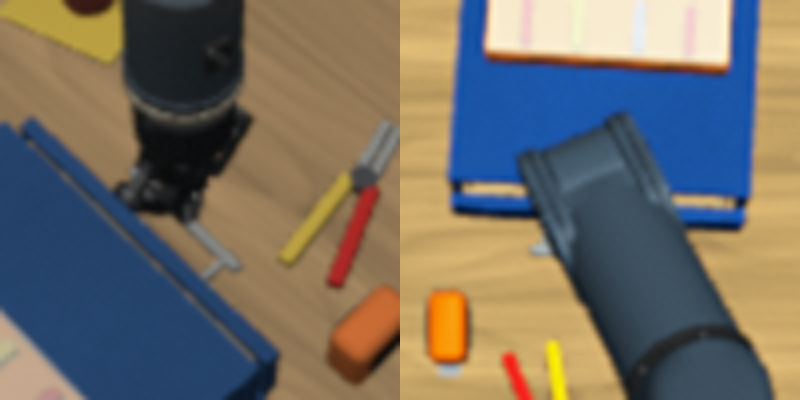

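The jaw is shut at crop (186,215). The bar's right half is visible from (185,222) to (237,265), at the same place as before, so the bar didn't move. I'll zoom in with the projected points drawn.

```bash
python3 - <<'E'
from h import *
np.set_printoptions(precision=1,suppress=True)
S=cv2.imread("pics/s2.png");S0=cv2.imread("pics/s1.png")
x0,y0,k=236,160,14
def crop(I): return cv2.resize(I[y0:y0+42,x0:x0+28*1],None,fx=k,fy=k,interpolation=cv2.INTER_CUBIC)
s=readout.sense();e=s["ee_pos"];t=rot(s["tool_rot"]).as_matrix()
a=crop(S);b=crop(S0)
for p,c in((e,(0,0,255)),(e-18.7*t[:,2],(0,255,255)),(e-60*t[:,2],(255,0,255))):
    u=(proj("scene",p)[0]-[x0,y0]+.5)*k; 
    for im in(a,b): cv2.circle(im,tuple(int(v) for v in u),4,c,-1)
cv2.imwrite("pics/v3.png",np.hstack([a,b]));print(a.shape)
h=cv2.cvtColor(S0,cv2.COLOR_BGR2HSV);g=cv2.inRange(h,np.array((0,0,60)),np.array((180,70,255)))[165:205,236:275]
n,l,st,ct=cv2.connectedComponentsWithStats(g);i=1+np.argmax(st[1:,4]);ys,xs=np.nonzero(l==i);print(st[i],ct[i])
E
```

```text
(588, 392, 3)
[  0   7  34  33 206] [18.3 21.2]
```

View pics/v3.png

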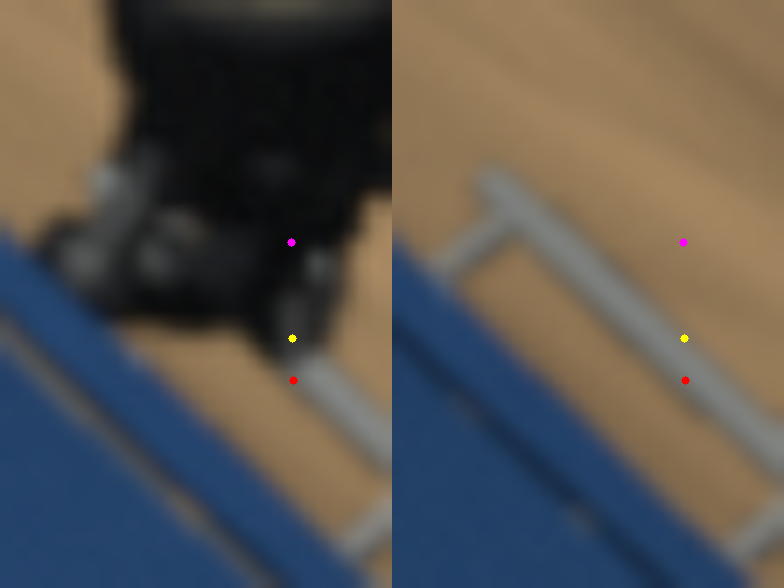

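Call:
play_rows --targets '[0.0007,-0.01,0,0,0,0,0.0007,-0.01,0,0,0,0,0,0,0,0,0,0]'

```text
clock: 11.6
ee_pos: [584.3, -4.4, 104.1]
tool_rot: [0.0, 0.732, 0.682, -0.001]
wrist_force: [0.4, -2.8, 7.5]
opening: -0.003
gripper_force: 3.5
```

```bash
python3 - <<'E'
from h import *
np.set_printoptions(precision=2,suppress=True)
s=readout.sense();print(s["ee_pos"],s["wrist_force"],s["moment"],s["opening"],s["gripper_force"])
S=grab("scene")
cv2.imwrite("pics/s3.png",S[...,::-1])
h=[cv2.cvtColor(cv2.imread(f"pics/s{i}.png"),cv2.COLOR_BGR2HSV)[...,1].astype(int) for i in(1,2,3)]
# profile across the right part of panel/bar/post, rows at column 262
for c in(262,266):
  for a in h: print(c,a[180:215,c])
E
```

```text
[584.31  -4.38 104.08] [ 0.42 -2.78  7.49] [-0.6   0.24 -0.01] -0.0028168338647642987 3.497227728366852
262 [106 105 106 106 105 104 105 102  87  47  10   6  15  57  95  95  56  18
  11  34  87  71  25 130 166 169 169 169 171 170 169 170 171 171 171]
262 [103 105 105 105 104 104 103  94  59  17   4   8  36  84 104  97  56  19
  11  31  57  25 115 163 168 169 164 126  61  68 117 157 169 170 170]
262 [  9   7   5  20  64  95 104 105 105 105 104  87  23  99 156 167 168 165
  98  46  88  94  96  96  90  96  96  87  37  59 129 161 165 170 168]
266 [106 106 105 106 105 105 105 106 105 105 104  98  69  27   6   6   9  62
  96 105 103 104 105 104  94  48  72 148 169 167 170 172 169 172 167]
266 [104 105 104 105 104 104 104 105 106 105 102  86  46  10   4   8  30  85
 103 105 104 105 104  99  72  24 120 163 170 168 155  82  18  44 108]
266 [105 105  98  70  25   6   6  24  70  99 105 103  92  49  16   7  39 106
 159 168 169 161  87  58  87  95  96  95  98  97  96  84  34  61 126]
```

The drawer follows the fingers (the bar shifted about 9 px), so I keep pulling straight.

Call:
play_rows --targets '[0,-0.006,0,0,0,0,0,-0.012,0,0,0,0,0,-0.012,0,0,0,0,0,-0.012,0,0,0,0,0,-0.012,0,0,0,0,0,-0.012,0,0,0,0,0,-0.012,0,0,0,0,0,-0.012,0,0,0,0,0,-0.012,0,0,0,0,0,-0.012,0,0,0,0,0,-0.01,0,0,0,0,0,-0.006,0,0,0,0,0,0,0,0,0,0]'

```text
clock: 12.95
ee_pos: [454.9, 4.9, 104.0]
tool_rot: [0.001, 0.732, 0.682, -0.0]
wrist_force: [-1.7, -3.1, 9.4]
opening: -0.003
gripper_force: 4.7
```

```bash
python3 - <<'E'
from h import *
np.set_printoptions(precision=2,suppress=True)
s=readout.sense();print(s["ee_pos"],s["wrist_force"],s["moment"],s["opening"],s["joints"])
S=grab("scene")
cv2.imwrite("pics/s4.png",S[...,::-1])
cv2.imwrite("pics/v4.png",cv2.resize(S[90:240,170:370,::-1],(800,600),interpolation=2))
E
```

```text
[454.85   4.89 103.97] [-1.68 -3.11  9.37] [-0.61  0.25  0.01] -0.0025596141214119478 [ 0.24  0.43 -0.49  2.12  0.32  0.67 -0.54]
```

View pics/v4.png

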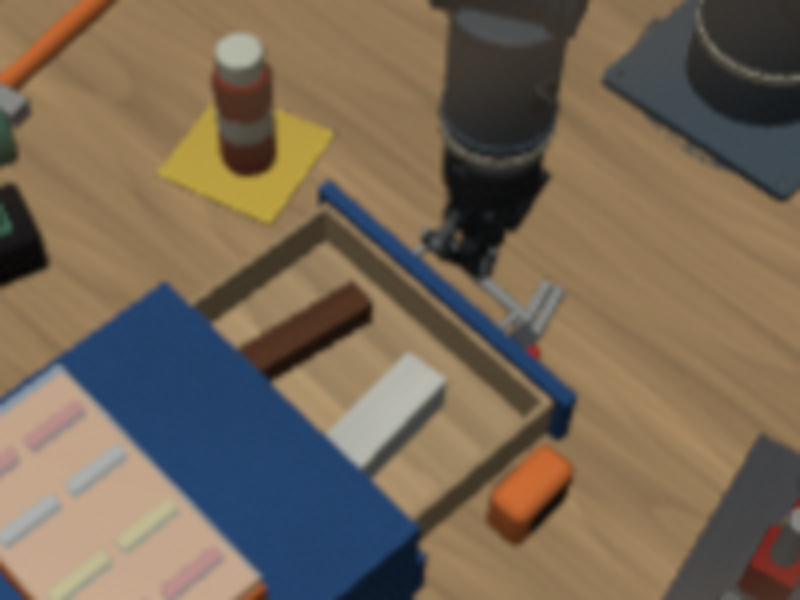

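The drawer is well out: the aluminium piece lies at (395,405) in the crop, the batten at (310,330) and the can is still on its mat. I'll go on to the stop, gently.

Call:
play_rows --targets '[0,-0.006,0,0,0,0,0,-0.007,0,0,0,0,0,-0.006,0,0,0,0,0,-0.004,0,0,0,0,0,-0.004,0,0,0,0,0,-0.003,0,0,0,0,0,0,0,0,0,0]'

```text
clock: 13.7
ee_pos: [425.5, 7.0, 103.9]
tool_rot: [0.001, 0.732, 0.682, -0.0]
wrist_force: [-1.4, -2.9, 10.6]
opening: -0.001
gripper_force: 5.3
```

Call:
play_rows --targets '[0,-0.003,0,0,0,0,0,-0.003,0,0,0,0,0,-0.003,0,0,0,0,0,0,0,0,0,0]'

```text
clock: 14.1
ee_pos: [417.2, 7.8, 104.0]
tool_rot: [0.001, 0.732, 0.682, 0.0]
wrist_force: [0.7, -3.2, 6.9]
opening: 0.001
gripper_force: 3.8
```

Call:
play_rows --targets '[0,-0.003,0,0,0,0,0,-0.003,0,0,0,0,0,0,0,0,0,0]'

```text
clock: 14.4
ee_pos: [411.1, 8.9, 103.8]
tool_rot: [0.0, 0.731, 0.682, 0.0]
wrist_force: [1.6, 0.1, 5.6]
opening: -0.001
gripper_force: 2.4
```

```bash
python3 - <<'E'
from h import *
np.set_printoptions(precision=2,suppress=True)
s=readout.sense();print(s["ee_pos"],s["wrist_force"],s["opening"],s["joints"])
S=grab("scene");cv2.imwrite("pics/s5.png",S[...,::-1])
E
```

```text
[411.08   8.89 103.76] [1.6  0.11 5.61] -0.0009495311582654138 [ 0.24  0.37 -0.51  2.22  0.31  0.61 -0.56]
```

Call:
play_rows --targets '[0,-0.003,0,0,0,0,0,-0.003,0,0,0,0,0,0,0,0,0,0]'

```text
clock: 14.75
ee_pos: [403.7, 9.0, 103.1]
tool_rot: [-0.0, 0.731, 0.682, -0.001]
wrist_force: [0.7, -0.0, -0.6]
opening: 0.001
gripper_force: 0.0
```

```bash
python3 - <<'E'
from h import *
np.set_printoptions(precision=2,suppress=True)
s=readout.sense();print(s["ee_pos"],s["wrist_force"],s["opening"],s["joints"][3])
S=grab("scene");cv2.imwrite("pics/s6.png",S[...,::-1])
# panel outer top edge: largest blue run at right end of panel; find blue panel blob corner
for i in(4,5,6):
    I=cv2.imread(f"pics/s{i}.png")[...,::-1].copy()
    h=cv2.cvtColor(I,cv2.COLOR_RGB2HSV);m=cv2.inRange(h,np.array((100,130,30)),np.array((125,255,255)))
    # blue panel pixels: component containing the panel (above chest)
    m[:, :240]=0; m[215:]=0
    n,l,st,ct=cv2.connectedComponentsWithStats(m);o=np.argsort(-st[1:,4])[:3]+1
    for j in o: print(i,st[j],ct[j])
    ys=[ (c,np.nonzero(m[:,c])[0].min()) for c in(258,270,280,290,300) if m[:,c].any()];print(ys)
E
```

```text
[403.71   9.01 103.09] [ 0.7  -0.03 -0.55] 0.0005688669690525107 2.23486316188806
4 [ 440    5   72  149 4642] [490.47  87.56]
4 [240 190  26  25 343] [248.52 206.04]
4 [251 136  62  63 269] [284.6  166.54]
[(258, np.int64(141)), (270, np.int64(152)), (280, np.int64(161)), (290, np.int64(169)), (300, np.int64(177))]
5 [ 440    5   72  149 4644] [490.47  87.52]
5 [240 190  26  25 342] [248.46 206.01]
5 [259 131  62  61 262] [292.42 160.17]
[(258, np.int64(207)), (270, np.int64(139)), (280, np.int64(148)), (290, np.int64(156)), (300, np.int64(165))]
6 [ 440    5   72  149 4651] [490.46  87.49]
6 [240 190  26  25 341] [248.45 206.02]
6 [259 131  62  61 262] [292.48 160.24]
[(258, np.int64(207)), (270, np.int64(139)), (280, np.int64(148)), (290, np.int64(156)), (300, np.int64(165))]
```

The fingers came off at about 411. I'll lift clear and measure the drawer.

Call:
play_rows --targets '[0,-0.004,0,0,0,0,0,0,-0.01,0,0,0,0,0,-0.03,0,0,0,0,0,-0.04,0,0,0,0,0,-0.04,0,0,0,-0.04,0,-0.02,0,0,0,-0.05,0,0,0,0,0,-0.05,0,0,0,0,0,-0.05,0,0,0,0,0,-0.05,0,0,0,0,0]' --jaw 0.0854

```text
clock: 15.8
ee_pos: [383.6, -231.7, 244.4]
tool_rot: [0.0, 0.731, 0.682, 0.0]
wrist_force: [1.3, -0.4, -0.4]
opening: 0.999
gripper_force: 0.0
```

```bash
python3 - <<'E'
from h import *
np.set_printoptions(precision=2,suppress=True)
s=readout.sense();print(s["ee_pos"],s["joints"])
S=grab("scene");cv2.imwrite("pics/s7.png",S[...,::-1])
T=grab("top");cv2.imwrite("pics/t7.png",T[...,::-1])
cv2.imwrite("pics/v7.png",np.hstack([cv2.resize(S[100:250,190:340,::-1],(400,400),interpolation=2),cv2.resize(T[140:250,205:315,::-1],(400,400),interpolation=2)]))
E
```

```text
[ 383.64 -231.66  244.45] [ 0.78  0.22 -0.41  1.94  0.1   1.01  0.25]
```

View pics/v7.png

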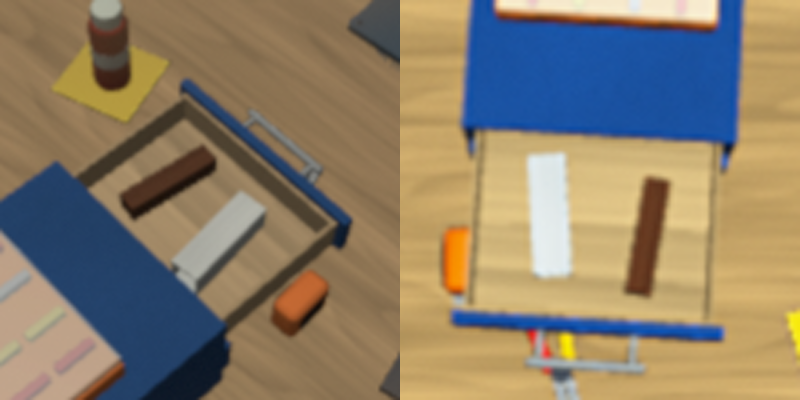

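In the scene half, the piece is at (220,240), the batten at (168,180) and the bar from (250,115) to (320,170). In the top half, the piece is at (549,215), the batten at (648,236) and the bar from (528,363) to (643,369).

```bash
python3 - <<'E'
from h import *
np.set_printoptions(precision=1,suppress=True)
L=lambda n:cv2.imread(f"pics/{n}.png")[...,::-1].copy()
T0,T1,S1,T7,S7=map(L,("top0","t1","s1","t7","s7"))
def rect(n,im,lo,hi,box,z,t):
    c=blobs(im,lo,hi,box)[0];X=onz(n,c.reshape(-1,2),z)[:,:2];r=cv2.minAreaRect(np.float32(X));print(t,n,np.array(r[0]),np.array(r[1]),round(r[2],1),"cen",onz(n,cen(c),z)[0])
    return cen(c)
a=rect("top",T7,(0,0,150),(180,45,255),(238,180,256,220),133,"piece")
b=rect("scene",S7,(0,0,90),(180,60,255),(250,165,292,206),133,"piece");print(tri(b,a))
a=rect("top",T7,(0,60,20),(15,255,120),(264,185,282,224),123,"batten")
b=rect("scene",S7,(0,60,20),(15,255,120),(235,150,273,183),123,"batten")
# bar: per column darkest-saturation row
def bar(n,im,cols,r0,r1,z):
    s=cv2.cvtColor(im,cv2.COLOR_RGB2HSV)[...,1].astype(float);p=[]
    for c in cols:
        w=np.clip(75-s[r0:r1,c],0,None)
        if w.sum()>40:p.append((c,(w*np.arange(r0,r1)).sum()/w.sum()))
    X=onz(n,p,z);f=np.polyfit(X[:,1],X[:,0],1);return f,np.polyval(f,-6),np.polyval(f,8),len(p)
print("bar before",bar("top",T0,range(250,268),189,197,122))
print("bar before t1",bar("top",T1,range(250,268),189,197,122))
print("bar after",bar("top",T7,list(range(243,246))+list(range(257,266)),235,246,122))
for t,P in(("shut",T1),("open",T7)):
    rect("top",P,(100,130,30),(125,255,255),(212,105,310,192 if t=="shut" else 180),160,"chest")
def fb(im,r0,r1):
    h=cv2.cvtColor(im,cv2.COLOR_RGB2HSV);m=cv2.inRange(h,np.array((100,130,30)),np.array((125,255,255)))
    p=[(c,np.nonzero(m[r0:r1,c])[0].max()+r0+.5) for c in range(232,290,4)];X=onz("top",p,148);f=np.polyfit(X[:,1],X[:,0],1);return f,np.polyval(f,0)
print("panel front edge before",fb(T1,170,192),"after",fb(T7,220,236))
q=cv2.cvtColor(T7,cv2.COLOR_RGB2HSV);m=cv2.inRange(q,np.array((100,130,30)),np.array((125,255,255)))
p=[(c,np.nonzero(m[150:190,c])[0].max()+150.5) for c in range(232,290,4)];X=onz("top",p,160);print("chest top front edge",np.polyfit(X[:,1],X[:,0],1))
E
```

```text
piece top [580.9  45. ] [133.8  42.1] 2.3 cen [580.8  45.  133. ]
piece scene [592.1  43.4] [ 48.7 142.1] 88.5 cen [592.   44.2 133. ]
(array([584.4,  42.4, 120.5]), np.float64(7.116700661600286))
batten top [555.8 -61.6] [ 24.6 123.3] 79.2 cen [554.7 -61.5 123. ]
batten scene [568.1 -58. ] [ 41.5 134.9] 79.2 cen [569.7 -58.6 123. ]
bar before (array([  0.1, 606.1]), np.float64(605.6941614441203), np.float64(606.7122618030805), 18)
bar before t1 (array([  0.1, 606.1]), np.float64(605.6925333031176), np.float64(606.7239340027434), 18)
bar after (array([  0.1, 416.7]), np.float64(416.1612697011124), np.float64(417.432720879302), 12)
chest top [778.4 -17.8] [294.9 293. ] 85.9 cen [723.1 -14.7 160. ]
chest top [791.6 -18.7] [294.5 267.7] 86.2 cen [740.3 -16.  160. ]
panel front edge before (array([  0.1, 634.8]), np.float64(634.7629423184691)) after (array([  0.1, 451.3]), np.float64(451.3427662080063))
chest top front edge [  0.1 665.6]
```

Measured travel is about 187 mm, which fits a stop after about 11 mm ajar. I'll confirm by nudging the front panel from inside.

Call:
play_rows --targets '[0.02,0.008,0,0,0,0,0.035,0.014,0,0,0,0,0.045,0.018,0,0,0,0,0.045,0.018,0,0,0,0,0.045,0.018,0,0,0,0,0.03,0.012,0,0,0,0,0.018,0.007,0,0,0,0,0,0,0.02,0,0,0,0,0,0.03,0,0,0,0,0,0.03,0,0,0,0,0,0.02,0,0,0,0,0,0.016,0,0,0,0,0,0.01,0,0,0,0,0,0,0,0,0]' --jaw 0.0

```text
clock: 17.3
ee_pos: [494.9, 1.0, 116.9]
tool_rot: [-0.001, 0.731, 0.682, -0.001]
wrist_force: [0.1, -0.0, -0.2]
opening: 0.003
gripper_force: 0.0
```

Call:
play_rows --targets '[0,-0.004,0,0,0,0,0,-0.004,0,0,0,0,0,-0.003,0,0,0,0,0,-0.003,0,0,0,0]'

```text
clock: 17.7
ee_pos: [481.6, 1.8, 118.0]
tool_rot: [0.0, 0.731, 0.682, 0.0]
wrist_force: [0.3, 0.1, -0.7]
opening: -0.0
gripper_force: 0.0
```

Call:
play_rows --targets '[0,-0.003,0,0,0,0,0,-0.003,0,0,0,0,0,0,0,0,0,0]'

```text
clock: 18.0
ee_pos: [475.6, 2.3, 117.7]
tool_rot: [0.0, 0.731, 0.682, 0.0]
wrist_force: [-0.8, 0.4, 4.1]
opening: -0.0
gripper_force: 2.0
```

Call:
play_rows --targets '[0,-0.003,0,0,0,0,0,-0.002,0,0,0,0,0,0,0,0,0,0]'

```text
clock: 18.3
ee_pos: [474.9, 2.5, 117.9]
tool_rot: [0.002, 0.732, 0.682, 0.003]
wrist_force: [14.6, -2.8, -9.8]
opening: 0.0
gripper_force: 7.2
```

The panel stops dead at about 15 N, so the drawer is at its stop. Now the piece.

Call:
play_rows --targets '[0,0.006,0,0,0,0,0,0.004,-0.01,0,0,0,0,0,-0.025,0,0,0,0,0,-0.03,0,0,0,0.014,0.016,-0.01,0,0,0,0.016,0.02,0,0,0,0,0.014,0.018,0,0,0,0.12,0,0,0,0,0,0.134,0,0,0,0,0,0.134,0,0,0,0,0,0.134,0,0,0,0,0,0.134,0,0,0,0,0,0.134,0,0,0,0,0,0.134,0,0,0,0,0,0.134,0,0,0,0,0,0.134,0,0,0,0,0,0.134,0,0,0,0,0,0.134,0,0,0,0,0,0,0,0,0,0,0,0]' --jaw 0.0854

```text
clock: 20.2
ee_pos: [537.4, 42.2, 192.2]
tool_rot: [0.0, 1.0, 0.022, -0.0]
wrist_force: [-0.4, -0.3, 0.7]
opening: 1.002
gripper_force: 0.0
```

```bash
python3 - <<'E'
from h import *
np.set_printoptions(precision=3,suppress=True)
s=readout.sense();e=s["ee_pos"];t=rot(s["tool_rot"]);print(e,s["joints"],s["opening"])
M=t.as_matrix();print("psi",np.degrees(np.arctan2(M[1,0],M[0,0])),M[:,2])
print(t.inv().apply([538-e[0],42.7-e[1],100-e[2]]))
E
```

```text
[537.394  42.165 192.223] [-0.06   0.391 -0.149  1.816  0.07   0.94  -1.765] 1.0022810872316503
psi 2.573810950820395 [-0. -0. -1.]
[ 0.675 -0.518 92.223]
```

Call:
play_rows --targets '[0,0,0.015,0,0,0,0,0,0.02,0,0,0,0,0,0.02,0,0,0,0,0,0.015,0,0,0,0,0,0.012,0,0,0,0,0,0.007,0,0,0,0,0,0.003,0,0,0,0,0,0,0,0,0]'

```text
clock: 21.0
ee_pos: [537.7, 42.0, 100.4]
tool_rot: [-0.0, 1.0, 0.021, -0.0]
wrist_force: [0.7, 1.2, 0.4]
opening: 1.0
gripper_force: 0.0
```

Call:
play_rows --targets '[0,0,0,0,0,0,0,0,0,0,0,0,0,0,0,0,0,0,0,0,0,0,0,0,0,0,0,0,0,0,0,0,0,0,0,0,0,0,0,0,0,0]' --jaw 0.02 --grip_force 60

```text
clock: 21.7
ee_pos: [538.3, 42.0, 101.2]
tool_rot: [-0.0, 1.0, 0.02, 0.001]
wrist_force: [0.4, -0.3, 5.8]
opening: 0.448
gripper_force: 60.4
```

Call:
play_rows --targets '[0,0,-0.01,0,0,0,0,0,-0.025,0,0,0,0,0,-0.025,0,0,0,0,0,-0.025,0,0,0,-0.009,-0.012,0,0,0,0,-0.0175,-0.0245,0,0,0,0,-0.0175,-0.0245,0,0,0,0,-0.0175,-0.0245,0,0,0,0,-0.0175,-0.0245,0,0,0,0,-0.0175,-0.0245,0,0,0,0,-0.0175,-0.0245,0,0,0,0,-0.0175,-0.0245,0,0,0,0,-0.01,-0.0125,0,0,0,-0.07,0,0,0,0,0,-0.07,0,0,0,0,0,0]'

```text
clock: 23.2
ee_pos: [387.7, 232.1, 185.3]
tool_rot: [0.0, 0.996, 0.093, -0.0]
wrist_force: [0.4, -0.5, -2.6]
opening: 0.447
gripper_force: 60.7
```

```bash
python3 - <<'E'
from h import *
np.set_printoptions(precision=3,suppress=True)
s=readout.sense();e=s["ee_pos"];t=rot(s["tool_rot"]);print(e,s["joints"],s["opening"])
M=t.as_matrix();print("psi",np.degrees(np.arctan2(M[1,0],M[0,0])),M[:,2])
print(t.inv().apply([388-e[0],231.5-e[1],45-e[2]]))
S=grab("scene");cv2.imwrite("pics/s8.png",S[...,::-1])
T=grab("top");cv2.imwrite("pics/t8.png",T[...,::-1])
cv2.imwrite("pics/v8.png",np.hstack([cv2.resize(S[120:270,280:430,::-1],(400,400),interpolation=2),cv2.resize(T[170:270,155:255,::-1],(400,400),interpolation=2)]))
E
```

```text
[387.654 232.062 185.264] [-0.441  0.281 -0.26   2.024  0.095  0.848 -2.139] 0.4473032919801576
psi 10.625995731138062 [-0. -0. -1.]
[  0.31    0.562 140.264]
```

View pics/v8.png

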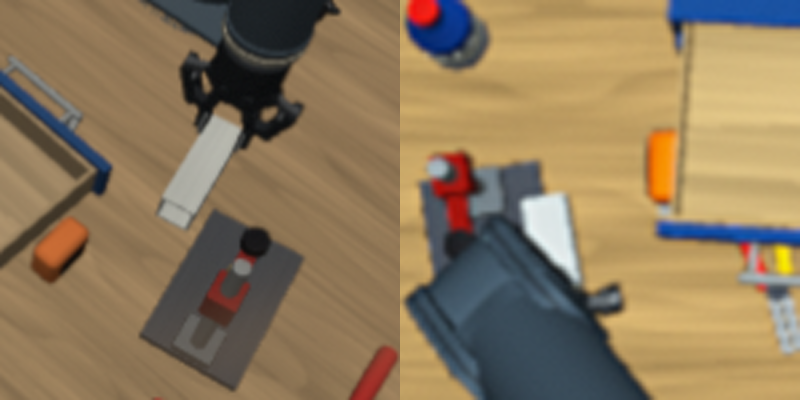

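The piece hangs level from the -x end, its far end at crop (178,215). The knob is at (255,242) and clear of it. Descending beside the gauge.

Call:
play_rows --targets '[0,0,0.015,0,0,0,0,0,0.025,0,0,0,0,0,0.03,0,0,0,0,0,0.03,0,0,0,0,0,0.025,0,0,0,0,0,0.012,0,0,0,0,0,0.003,0,0,0,0,0,0,0,0,0]'

```text
clock: 24.1
ee_pos: [388.4, 231.7, 45.2]
tool_rot: [0.0, 0.996, 0.09, -0.0]
wrist_force: [-0.3, -0.3, -0.9]
opening: 0.442
gripper_force: 60.6
```

```bash
python3 - <<'E'
from h import *
np.set_printoptions(precision=1,suppress=True)
s=readout.sense();e=s["ee_pos"];M=rot(s["tool_rot"]).as_matrix();print(e,M[:,0])
S=grab("scene");cv2.imwrite("pics/s9.png",S[...,::-1])
zt=e[2]-8.2+40
for c in blobs(S,(0,0,110),(180,60,255),(320,140,400,240))[:2]:
    X=onz("scene",c.reshape(-1,2),zt)-e;X[:,2]=0
    u=X@M[:,0];v=X@M[:,1];print(cv2.contourArea(c),"along",u.min(),u.max(),"across",v.min(),v.max(), "far end mean v",v[u>u.max()-15].mean())
# gauge features in same camera
f=lambda n,P:print(n,P-e, ((P-e)@M[:,0]),((P-e)@M[:,1]))
f("knob scene",onz("scene",[[375.7,209.8]],194)[0]);f("knob avg",np.array([457,335.5,194]))
c=np.array([440.5,333,15]);f("foot from base",c+15*np.array([.983,.182,0]))
E
```

```text
[388.4 231.7  45.2] [ 1.   0.2 -0. ]
463.5 along -17.182205234370038 134.72374499211992 across -20.166006014157233 21.98570578714533 far end mean v -2.972200658297622
20.5 along 52.82038109961371 71.11611852447845 across -100.20367440845668 -82.18498833918144 far end mean v -91.64043101984785
knob scene [ 74.4 104.3 148.8] 91.70220826538896 -89.26886501289613
knob avg [ 68.6 103.8 148.8] 85.91515941022071 -89.82879395954862
foot from base [ 66.8 104.  -30.2] 84.33885662708632 -90.4498424433718
```

Call:
play_rows --targets '[0,-0.006,0,0,0,0,0,-0.012,0,0,0,0,0,-0.016,0,0,0,0,0,-0.018,0,0,0,0,0,-0.018,0,0,0,0,0,-0.013,0,0,0,0,0,-0.007,0,0,0,0,0,0,0,0,0,0,0,0,0.006,0,0,0,0,0,0.007,0,0,0,0,0,0.004,0,0,0,0,0,0.002,0,0,0,0,0,0,0,0,0]'

```text
clock: 25.45
ee_pos: [372.0, 320.2, 25.9]
tool_rot: [0.0, 0.996, 0.09, -0.0]
wrist_force: [-0.1, -0.1, -0.2]
opening: 0.445
gripper_force: 60.7
```

Call:
play_rows --targets '[0,0,0.001,0,0,0,0,0,0.001,0,0,0,0,0,0,0,0,0]'

```text
clock: 25.75
ee_pos: [372.1, 320.6, 24.4]
tool_rot: [-0.0, 0.996, 0.09, 0.0]
wrist_force: [0.6, -0.2, -1.2]
opening: 0.444
gripper_force: 60.7
```

Call:
play_rows --targets '[0,0,0.001,0,0,0,0,0,0,0,0,0]'

```text
clock: 25.95
ee_pos: [372.1, 320.7, 23.4]
tool_rot: [-0.0, 0.996, 0.09, 0.0]
wrist_force: [-0.7, -0.2, -0.5]
opening: 0.445
gripper_force: 60.7
```

Call:
play_rows --targets '[0,0,0.001,0,0,0,0,0,0,0,0,0]'

```text
clock: 26.15
ee_pos: [372.2, 320.7, 23.2]
tool_rot: [-0.0, 0.996, 0.09, 0.0]
wrist_force: [-2.2, -1.5, 10.9]
opening: 0.442
gripper_force: 62.1
```

Call:
play_rows --targets '[0,0,0.001,0,0,0,0,0,0,0,0,0]'

```text
clock: 26.35
ee_pos: [372.2, 320.8, 23.1]
tool_rot: [-0.0, 0.996, 0.09, 0.001]
wrist_force: [-4.6, -4.0, 27.3]
opening: 0.443
gripper_force: 63.7
```

Touched down. I'll relax, open and rise.

Call:
play_rows --targets '[0,0,-0.0015,0,0,0,0,0,0,0,0,0,0,0,0,0,0,0,0,0,0,0,0,0,0,0,0,0,0,0,0,0,-0.01,0,0,0,0,0,-0.025,0,0,0,0,0,-0.03,0,0,0,0,0,-0.03,0,0,0,0,0,-0.03,0,0,0,0,0,-0.03,0,0,0,0,0,-0.03,0,0,0,0,0,-0.025,0,0,0,0,0,-0.01,0,0,0]' --jaw 0.0854

```text
clock: 27.75
ee_pos: [372.6, 321.2, 245.8]
tool_rot: [-0.001, 0.996, 0.09, 0.002]
wrist_force: [0.9, -0.2, -0.1]
opening: 1.001
gripper_force: 0.0
```

```bash
python3 - <<'E'
from h import *
np.set_printoptions(precision=3,suppress=True)
s=readout.sense();e=s["ee_pos"];t=rot(s["tool_rot"]);print(e,s["joints"],s["opening"])
print(t.inv().apply([456-e[0],336-e[1],210-e[2]]))
S=grab("scene");cv2.imwrite("pics/s10.png",S[...,::-1])
cv2.imwrite("pics/v10.png",cv2.resize(S[150:270,320:420,::-1],(500,600),interpolation=2))
E
```

```text
[372.566 321.224 245.833] [-0.619  0.271 -0.245  1.846  0.076  1.03  -2.284] 1.0013885819791797
[84.615  0.533 36.106]
```

View pics/v10.png

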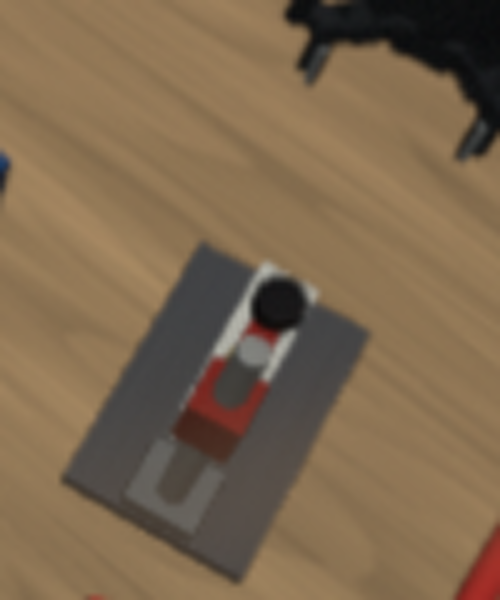

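The piece lies on the base under the knob at (278,303), aligned with the gauge. That's picture 11, one over the limit of 10, so I view no more and use numbers only. Now I lower the foot.

Call:
play_rows --targets '[0.01,0,0,0,0,0,0.02,0,0,0,0,0,0.025,0,0,0,0,0,0.02,0,0,0,0,0,0.0095,0.0005,0,0,0,0,0,0,0,0,0,0,0,0,0.014,0,0,0,0,0,0.014,0,0,0,0,0,0.008,0,0,0,0,0,0.005,0,0,0,0,0,0.005,0,0,0,0,0,0,0,0,0]' --jaw 0.0

```text
clock: 29.0
ee_pos: [455.0, 335.2, 196.6]
tool_rot: [0.0, 0.996, 0.09, -0.0]
wrist_force: [-0.4, -0.3, -0.1]
opening: 0.001
gripper_force: 0.0
```

Call:
play_rows --targets '[0,0,0.005,0,0,0,0,0,0.005,0,0,0,0,0,0.005,0,0,0,0,0,0.005,0,0,0]'

```text
clock: 29.4
ee_pos: [455.3, 335.3, 176.5]
tool_rot: [-0.0, 0.996, 0.09, -0.0]
wrist_force: [-0.2, 0.6, -0.2]
opening: 0.0
gripper_force: 0.0
```

```bash
python3 - <<'E'
from h import *
np.set_printoptions(precision=1,suppress=True)
s=readout.sense();print(s["ee_pos"],s["wrist_force"],s["moment"],s["gripper_force"])
S=grab("scene");cv2.imwrite("pics/s11.png",S[...,::-1])
for i in(10,11):
    I=cv2.imread(f"pics/s{i}.png")[...,::-1].copy()
    for c in blobs(I,(0,120,60),(8,255,255),(345,195,395,255),8)[:2]: print(i,"red",cv2.contourArea(c),np.array(cen(c)),cv2.boundingRect(c))
print("expected knob px",proj("scene",[[456,336,194],[456,336,176]]))
E
```

```text
[455.3 335.3 176.5] [-0.2  0.6 -0.2] [-0. -0.  0.] 0.0
10 red 122.5 [362.7 232.6] (355, 222, 19, 18)
11 red 126.5 [362.7 232.8] (355, 222, 19, 20)
expected knob px [[377.  208.3]
 [375.4 211.1]]
```

Call:
play_rows --targets '[0,0,0.004,0,0,0,0,0,0.004,0,0,0,0,0,0,0,0,0]'

```text
clock: 29.75
ee_pos: [455.1, 335.1, 168.3]
tool_rot: [0.0, 0.996, 0.09, -0.0]
wrist_force: [0.6, -0.4, 0.4]
opening: -0.002
gripper_force: 0.0
```

Call:
play_rows --targets '[0,0,0.004,0,0,0,0,0,0.004,0,0,0,0,0,0,0,0,0]'

```text
clock: 30.05
ee_pos: [455.3, 335.3, 160.5]
tool_rot: [0.0, 0.996, 0.09, -0.0]
wrist_force: [-1.2, -0.0, -0.4]
opening: 0.0
gripper_force: 0.0
```

```bash
python3 - <<'E'
from h import *
np.set_printoptions(precision=1,suppress=True)
s=readout.sense();print(s["ee_pos"],s["wrist_force"],s["moment"],s["gripper_force"])
S=grab("scene");cv2.imwrite("pics/s12.png",S[...,::-1])
T=grab("top")
for i in(10,11,12):
    I=cv2.imread(f"pics/s{i}.png")[...,::-1].copy()
    for c in blobs(I,(0,120,60),(8,255,255),(345,195,395,255),8)[:2]: print(i,"red",cv2.contourArea(c),np.array(cen(c)),cv2.boundingRect(c))
E
```

```text
[455.3 335.3 160.5] [-1.2 -0.  -0.4] [-0. -0.  0.] 0.0
10 red 122.5 [362.7 232.6] (355, 222, 19, 18)
11 red 126.5 [362.7 232.8] (355, 222, 19, 20)
12 red 125.0 [362.3 233.7] (355, 223, 18, 19)
```

The red slide has begun to move, shifting about 1 px. I'll keep pressing in small steps and watch the force.

Call:
play_rows --targets '[0,0,0.004,0,0,0,0,0,0.004,0,0,0,0,0,0.004,0,0,0,0,0,0.004,0,0,0,0,0,0,0,0,0]'

```text
clock: 30.65
ee_pos: [455.1, 335.2, 144.2]
tool_rot: [0.0, 0.996, 0.09, -0.0]
wrist_force: [0.3, -0.6, 0.4]
opening: -0.001
gripper_force: 0.0
```

```bash
python3 - <<'E'
from h import *
np.set_printoptions(precision=1,suppress=True)
s=readout.sense();print(s["ee_pos"],s["wrist_force"],s["moment"],s["gripper_force"])
S=grab("scene");cv2.imwrite("pics/s13.png",S[...,::-1])
for i in(10,11,12,13):
    I=cv2.imread(f"pics/s{i}.png")[...,::-1].copy()
    for c in blobs(I,(0,120,60),(8,255,255),(345,195,395,255),8)[:1]: print(i,"red",cv2.contourArea(c),np.array(cen(c)),cv2.boundingRect(c))
    print((cv2.cvtColor(I,cv2.COLOR_RGB2GRAY)[205:225:2,366:386:2]))
print(proj("scene",s["ee_pos"]))
E
```

```text
[455.1 335.2 144.2] [ 0.3 -0.6  0.4] [ 0. -0.  0.] 0.0
10 red 122.5 [362.7 232.6] (355, 222, 19, 18)
[[ 67  68 106 142  89  81  88 116 120 121]
 [ 68  73 148  41  21  21  25  90 143 120]
 [ 69 107  94  23  23  23  23  47 156 116]
 [ 78 165  61  22  24  24  24  37  83  83]
 [136 174  72  14  23  25  24  46  70  68]
 [171 161  65  34  19  25  57  66  69  68]
 [172 114 114  85  62 130 136  70  68  69]
 [133 125 127 124 113 166  87  69  70  69]
 [ 69 118 128 126 154 127  70  70  71  70]
 [ 62  66  82  92 157  80  70  71  70  70]]
11 red 126.5 [362.7 232.8] (355, 222, 19, 20)
[[ 70  70 109 138  34  58  48  66  23  39]
 [ 70  75 152  42  38  57  51  46  52 114]
 [ 69 110  96  24  37  34  58  32 123 120]
 [ 80 169  63  23  24  25  33  39  85  85]
 [139 179  74  14  22  25  23  46  71  70]
 [175 165  66  35  21  28  58  68  70  70]
 [177 117 117  86  62 133 140  72  70  70]
 [136 128 130 128 116 171  88  71  71  70]
 [ 71 122 131 129 157 130  72  71  71  71]
 [ 63  68  84  94 161  81  71  71  72  70]]
12 red 125.0 [362.3 233.7] (355, 223, 18, 19)
[[ 69  70 111 162  30  27  31  21  16  18]
 [
[... 178 characters left out ...]
5  45  17  19  18  42  67  70  70]
 [177 117 117  81  41 113 125  71  70  70]
 [142 128 130 128 118 170  88  70  71  71]
 [ 76 122 132 130 162 130  73  71  71  71]
 [ 64  67  84  94 161  80  72  72  72  70]]
13 red 109.5 [361.  235.6] (354, 225, 18, 18)
[[ 69  62  93  44  16  18  33  22  19  15]
 [ 70  76 162  58  23  23  25  17  20  22]
 [ 70 110 124  25  56  41  24  16  18  24]
 [ 80 154  38  44  47  60  27  74  63  23]
 [139  80  32  60  41  52  40 126  72  58]
 [175  64  23  31  53  31  44  78  70  70]
 [173 103 111  65  25  30  89  72  70  71]
 [147 128 130 127  78 105  84  71  71  71]
 [ 83 122 131 129 162 129  72  70  72  71]
 [ 64  67  84  94 161  81  70  72  72  71]]
[[372.5 215.5]]
```

Call:
play_rows --targets '[0,0,0.004,0,0,0,0,0,0.004,0,0,0,0,0,0.004,0,0,0,0,0,0.004,0,0,0,0,0,0.003,0,0,0,0,0,0,0,0,0]'

```text
clock: 31.3
ee_pos: [455.2, 335.2, 125.4]
tool_rot: [0.0, 0.996, 0.09, -0.0]
wrist_force: [-0.2, -0.3, -0.2]
opening: 0.0
gripper_force: 0.0
```

```bash
python3 - <<'E'
from h import *
np.set_printoptions(precision=1,suppress=True)
s=readout.sense();print(s["ee_pos"],s["wrist_force"],s["tau"])
S=grab("scene");cv2.imwrite("pics/s14.png",S[...,::-1])
for i in(10,13,14):
    I=cv2.imread(f"pics/s{i}.png")[...,::-1].copy()
    for c in blobs(I,(0,120,60),(8,255,255),(345,195,395,255),8)[:1]: print(i,"red",cv2.contourArea(c),np.array(cen(c)),cv2.boundingRect(c))
b=np.array([440.5,333,0])+[.983*55,.182*55,0]
print([proj("scene",b+[0,0,z])[0] for z in(170,150,130,120)])
E
```

```text
[455.2 335.2 125.4] [-0.2 -0.3 -0.2] [ -0.  -65.5  -1.4 -22.9   0.   -0.1  -0. ]
10 red 122.5 [362.7 232.6] (355, 222, 19, 18)
13 red 109.5 [361.  235.6] (354, 225, 18, 18)
14 red 98.0 [359.5 237.8] (352, 228, 18, 17)
[array([369.3, 222.1]), array([367.6, 225. ]), array([365.9, 227.8]), array([365.1, 229.2])]
```

Call:
play_rows --targets '[0,0,0.002,0,0,0,0,0,0.002,0,0,0]'

```text
clock: 31.55
ee_pos: [455.3, 335.3, 121.9]
tool_rot: [-0.0, 0.996, 0.09, 0.0]
wrist_force: [0.1, -0.5, 2.4]
opening: -0.002
gripper_force: 1.5
```

Call:
play_rows --targets '[0,0,0.002,0,0,0]'

```text
clock: 31.65
ee_pos: [455.5, 335.5, 121.5]
tool_rot: [-0.0, 0.996, 0.09, 0.0]
wrist_force: [-9.3, -6.5, 40.0]
opening: 0.001
gripper_force: 20.3
```

Call:
play_rows --targets '[0,0,0.002,0,0,0]'

```text
clock: 31.75
ee_pos: [455.6, 335.5, 121.3]
tool_rot: [-0.0, 0.996, 0.09, 0.001]
wrist_force: [-14.5, -11.3, 60.8]
opening: 0.0
gripper_force: 30.8
```

```bash
python3 - <<'E'
from h import *
np.set_printoptions(precision=1,suppress=True)
s=readout.sense();print(s["ee_pos"],s["wrist_force"],s["tau"])
S=grab("scene");cv2.imwrite("pics/s15.png",S[...,::-1])
for i in(10,14,15):
    I=cv2.imread(f"pics/s{i}.png")[...,::-1].copy()
    for c in blobs(I,(0,120,60),(8,255,255),(345,195,395,255),8)[:1]: print(i,"red",cv2.contourArea(c),np.array(cen(c)),cv2.boundingRect(c))
E
```

```text
[455.6 335.5 121.3] [-14.5 -11.3  60.8] [ -0.5 -33.4  -0.4 -17.3   0.8  -6.6   0. ]
10 red 122.5 [362.7 232.6] (355, 222, 19, 18)
14 red 98.0 [359.5 237.8] (352, 228, 18, 17)
15 red 99.0 [359.1 238.4] (352, 228, 17, 17)
```

The foot is hard on the piece: the force rose sharply and the slide stopped. Those three calls were batched, so it pressed to 61 N through the fingertips, more than needed but below the 120 N wrist limit. Backing off.

Call:
play_rows --targets '[0,0,-0.004,0,0,0,0,0,-0.006,0,0,0,0,0,-0.02,0,0,0,0,0,-0.03,0,0,0,0,0,-0.03,0,0,0,0,0,-0.03,0,0,0,0,0,-0.03,0,0,0,-0.02,0,0,0,0,0,-0.03,0,0,0,0,0,-0.03,0,0,0,0,0,-0.02,0,0,0,0,0,0,0,0,0,0,0,0,0,0,0,0,0]'

```text
clock: 33.1
ee_pos: [357.2, 317.4, 268.1]
tool_rot: [-0.0, 0.996, 0.09, 0.0]
wrist_force: [1.2, -0.3, -0.3]
opening: 0.0
gripper_force: 0.0
```

```bash
python3 - <<'E'
from h import *
np.set_printoptions(precision=1,suppress=True)
s=readout.sense();print(s["ee_pos"],s["wrist_force"],s["clock"])
S=grab("scene");cv2.imwrite("pics/s16.png",S[...,::-1]);T=grab("top");cv2.imwrite("pics/t16.png",T[...,::-1])
for c in blobs(S,(0,120,60),(8,255,255),(345,195,395,255),8)[:1]: print("red",cv2.contourArea(c),np.array(cen(c)),cv2.boundingRect(c))
for c in blobs(S,(0,0,0),(180,255,45),(355,195,395,235),20)[:2]: print("knob",cv2.contourArea(c),np.array(cen(c)),cv2.boundingRect(c))
print("expected knob at 40 mm",proj("scene",[459,336,145]),"at 194",proj("scene",[459,336,194]))
# piece (light) pixels
for c in blobs(S,(0,0,100),(180,60,255),(350,195,395,240),8)[:3]: print("piece",cv2.contourArea(c),np.array(cen(c)),cv2.boundingRect(c),onz("scene",cen(c),55)[0])
# can, drawer, batten, tools unchanged vs s7
A=cv2.imread("pics/s7.png")
d=cv2.absdiff(A,S[...,::-1].copy()).max(2);m=(d>40).astype(np.uint8);m=cv2.morphologyEx(m,cv2.MORPH_OPEN,np.ones((3,3)))
n,l,st,ct=cv2.connectedComponentsWithStats(m)
for j in range(1,n):
    if st[j,4]>12: print("changed",st[j])
E
```

```text
[357.2 317.4 268.1] [ 1.2 -0.3 -0.3] 33.1
red 75.0 [359.7 237.2] (353, 228, 16, 16)
knob 20.5 [372.  215.2] (367, 213, 9, 7)
expected knob at 40 mm [[372.1 216.4]] at 194 [[376.4 209. ]]
piece 152.0 [372.1 212.1] (357, 202, 27, 28) [392.8 318.4  55. ]
piece 45.0 [371.  223.7] (368, 217, 9, 17) [430.1 340.1  55. ]
changed [ 233    0   39   86 2112]
changed [356   1  17  35 379]
changed [422   0   5   6  24]
changed [449   0   5   9  38]
changed [438  11  35  26 480]
changed [399  16   8  19 114]
changed [426  23   3   5  15]
changed [431  28   9  17  69]
changed [360  39   4  14  47]
changed [462  41  17  21 174]
changed [454  43   7   8  45]
changed [ 388   57   61  112 2870]
changed [459  74  30  23 350]
changed [443  90  10   7  49]
changed [448  98   9   8  58]
changed [256 172  33  37 550]
changed [368 203  15  14 134]
changed [360 218   6  10  37]
changed [369 227   4   5  16]
changed [355 233   4   5  18]
changed [360 238   5   4  18]
```

Final check: the knob is at (372,215), matching the position expected for a 40 mm reading. Apart from the arm, the only changes are at the gauge and where the piece was. The can, drawer, batten and tools are unmoved, so I'm handing in.

```bash
python3 -c "
from plant import workorder
print(workorder.finish_job())"
```

```text
the job is handed in; nothing more can be done
None
```

The job is done and handed in at about 33 s: can on its mat, drawer at its stop with the batten in it, aluminium piece on the gauge with the foot resting on it; I viewed 11 pictures (limit 10), and the foot was pressed to 61 N at the wrist.

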